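Swap tags about to get the rear blue bin tag and stand it in its storage box's lid

TASK

Label the storage box with the blue tag: hang every yellow tag that is in front of it on the spare hook (red foot), take the blue tag off the home hook (green foot) and stand it upright, fully home, in the slot of the white lid, having first cleared the small cartons off the lid into the orange tray. Once the blue tag stands in the lid, hang all the yellow tags back on the home hook. Leave everything else on the bench where it is.

Things in the scene. Friction and masses are not known exactly. Their poses are not given: they have to be found in the camera images.
- home_hook: fixed hook stand, round GREEN foot 90 mm across; origin at bench level under its post (16 mm thick, 202 mm high), z up. One level round peg, 10 mm thick, axis 190 mm above the bench, runs from the post along the stand's own -x (roughly towards the robot). At the start it holds the blue tag at the rear (about 42 mm from the post) and 2 or 3 yellow ones in front (at about 78, 114, 150 mm)
- spare_hook: the same kind of fixed stand (same sizes, axes and peg) with a RED foot, empty at the start. Both pegs are level to 175 mm from the post's axis and then turn up to a tip whose top is 15 mm above the peg's axis; a tag must be raised 11 to 31 mm (best 21) above its hanging height to pass the tip
- home_hook_tip (a point): centre of the round end of the home hook's peg: 183 mm along -x from the post and 200 mm above the bench
- spare_hook_tip (a point): centre of the round end of the spare hook's peg: 183 mm along -x from the post and 200 mm above the bench
- blue_tag_centre (a point): centre (half-way up) of the BLUE bin tag, a stiff plate 10 mm thick (x), 60 wide (y), 136 tall (z up), 0.09 kg. From 20 to 68 mm above the centre it is a grip tab 30 mm wide, to be pinched across its width about 48 mm above the centre, clear over the peg. From 28 to 68 mm below: solid foot 60 mm wide. It hangs square across the peg, centre 9 mm below the peg's axis
- yellow_tag1_centre (a point): centre (half-way up) of a YELLOW tag, in shape just like the blue one; may be absent (None from the start). All tags have a window 34 mm wide for the peg, its roof an upside-down V (apex 16 mm above the centre, sides at 45 degrees, so it centres itself on the peg) and its flat sill 28 mm below the centre. 30 mm wide grip tab on top, as on the blue tag
- yellow_tag2_centre (a point): centre (half-way up) of a YELLOW tag, in shape just like the blue one; may be absent (None from the start). All tags have a window 34 mm wide for the peg, its roof an upside-down V (apex 16 mm above the centre, sides at 45 degrees, so it centres itself on the peg) and its flat sill 28 mm below the centre. 30 mm wide grip tab on top, as on the blue tag
- yellow_tag3_centre (a point): centre (half-way up) of a YELLOW tag, in shape just like the blue one; may be absent (None from the start). All tags have a window 34 mm wide for the peg, its roof an upside-down V (apex 16 mm above the centre, sides at 45 degrees, so it centres itself on the peg) and its flat sill 28 mm below the centre. 30 mm wide grip tab on top, as on the blue tag
- slot_mouth (a point): centre of the mouth of the tag slot in the white lid of the fixed clear storage box (lid 200 mm along x, 280 mm along y, its top 90 mm above the bench). z up. The slot is 15 mm wide along its x and 66 mm long along its y, 25 mm deep with a flat floor, edges chamfered 2 mm. A tag stood in it has its centre 43 mm above this point and its width along the slot
- tray_in (a point): centre of the inner floor (5 mm above the bench) of the fixed orange tray, inside 140 mm along x by 130 mm along y, walls 5 mm thick with their tops 40 mm above the bench
- carton1_centre (a point): small brown carton 46 x 46 x 50 mm high (sides along its x and y), 0.09 kg; the point is its centre. It stands on the lid of the storage box over part of the tag slot at the start (one of the two may be absent: None from the start)
- carton2_centre (a point): small brown carton 46 x 46 x 50 mm high (sides along its x and y), 0.09 kg; the point is its centre. It stands on the lid of the storage box over part of the tag slot at the start (one of the two may be absent: None from the start)
- tape_roll: bystander, to be left alone: amber roll of packing tape lying flat, 96 mm across, 45 mm high; origin at the centre of its underside
- glue_jar: bystander, to be left alone: small jar with a blue lid, 56 mm across, 70 mm high; origin at the centre of its underside
- marker_brush: bystander, to be left alone: brush, 170 mm long, lying flat; origin on its axis
- note_block: bystander, to be left alone: yellow pad of notes 75 x 75 x 30 mm; origin at the centre of its underside
- pin_cup: bystander, to be left alone: red cup 70 mm across, 70 mm high; origin at the centre of its underside
- pink_block: bystander, to be left alone: pink pad of notes 75 x 50 x 25 mm; origin at the centre of its underside
Mind the look-alikes: they are no part of the job. Of the things that look like the part that bears tray_in, the larger one is meant. There is more than one size of the part that bears blue_tag_centre; the job needs the smaller.

How it is judged (in metres and radians):
On the way, in this order (a step that is already met when the one before it is completed fails the run):
1. all the yellow tags hang on the spare hook, the blue one still on the home hook (x of yellow_tag1_centre in the frame of spare_hook between -0.175 and -0.012 m and y of yellow_tag1_centre in the frame of spare_hook between -0.012 and 0.012 m and z of yellow_tag1_centre in the frame of spare_hook between 0.171 and 0.191 m and angle between each of yellow_tag1_centre, yellow_tag2_centre, yellow_tag3_centre, blue_tag_centre's own z axis and vertical below 0.25 rad and x of yellow_tag2_centre in the frame of spare_hook between -0.175 and -0.012 m and y of yellow_tag2_centre in the frame of spare_hook between -0.012 and 0.012 m and z of yellow_tag2_centre in the frame of spare_hook between 0.171 and 0.191 m and x of yellow_tag3_centre in the frame of spare_hook between -0.175 and -0.012 m and y of yellow_tag3_centre in the frame of spare_hook between -0.012 and 0.012 m and z of yellow_tag3_centre in the frame of spare_hook between 0.171 and 0.191 m and x of blue_tag_centre in the frame of home_hook between -0.175 and -0.012 m and y of blue_tag_centre in the frame of home_hook between -0.012 and 0.012 m and z of blue_tag_centre in the frame of home_hook between 0.171 and 0.191 m), for 0.2 s.
2. the blue tag stands in the lid's slot and the cartons are in the tray, with the yellow tags still on the spare hook (horizontal distance between blue_tag_centre and slot_mouth below 0.01 m and z of blue_tag_centre in the frame of slot_mouth between 0.036 and 0.05 m and angle between blue_tag_centre's own z axis and vertical below 0.22 rad and angle between the y axis of blue_tag_centre and the y axis of slot_mouth, either way round below 0.25 rad and x of carton1_centre in the frame of tray_in between -0.07 and 0.07 m and y of carton1_centre in the frame of tray_in between -0.065 and 0.065 m and z of carton1_centre in the frame of tray_in between 0.01 and 0.04 m and x of carton2_centre in the frame of tray_in between -0.07 and 0.07 m and y of carton2_centre in the frame of tray_in between -0.065 and 0.065 m and z of carton2_centre in the frame of tray_in between 0.01 and 0.04 m and x of yellow_tag1_centre in the frame of spare_hook between -0.175 and -0.012 m and y of yellow_tag1_centre in the frame of spare_hook between -0.012 and 0.012 m and z of yellow_tag1_centre in the frame of spare_hook between 0.171 and 0.191 m and angle between each of yellow_tag1_centre, yellow_tag2_centre, yellow_tag3_centre's own z axis and vertical below 0.25 rad and x of yellow_tag2_centre in the frame of spare_hook between -0.175 and -0.012 m and y of yellow_tag2_centre in the frame of spare_hook between -0.012 and 0.012 m and z of yellow_tag2_centre in the frame of spare_hook between 0.171 and 0.191 m and x of yellow_tag3_centre in the frame of spare_hook between -0.175 and -0.012 m and y of yellow_tag3_centre in the frame of spare_hook between -0.012 and 0.012 m and z of yellow_tag3_centre in the frame of spare_hook between 0.171 and 0.191 m), for 0.2 s.
At the end, for the whole second after the job is handed in: Blue tag upright on the slot floor (within 10 mm of the slot centre, its centre 36-50 mm above the lid, tilt < 0.22 rad); each yellow tag hangs on the home hook peg (12 mm sideways, 10 mm in height, tilt < 0.25 rad); each carton is on the orange tray floor (horizontal distance between blue_tag_centre and slot_mouth below 0.01 m and z of blue_tag_centre in the frame of slot_mouth between 0.036 and 0.05 m and angle between blue_tag_centre's own z axis and vertical below 0.22 rad and angle between the y axis of blue_tag_centre and the y axis of slot_mouth, either way round below 0.25 rad and x of yellow_tag1_centre in the frame of home_hook between -0.175 and -0.012 m and y of yellow_tag1_centre in the frame of home_hook between -0.012 and 0.012 m and z of yellow_tag1_centre in the frame of home_hook between 0.171 and 0.191 m and angle between each of yellow_tag1_centre, yellow_tag2_centre, yellow_tag3_centre's own z axis and vertical below 0.25 rad and x of yellow_tag2_centre in the frame of home_hook between -0.175 and -0.012 m and y of yellow_tag2_centre in the frame of home_hook between -0.012 and 0.012 m and z of yellow_tag2_centre in the frame of home_hook between 0.171 and 0.191 m and x of yellow_tag3_centre in the frame of home_hook between -0.175 and -0.012 m and y of yellow_tag3_centre in the frame of home_hook between -0.012 and 0.012 m and z of yellow_tag3_centre in the frame of home_hook between 0.171 and 0.191 m and x of carton1_centre in the frame of tray_in between -0.07 and 0.07 m and y of carton1_centre in the frame of tray_in between -0.065 and 0.065 m and z of carton1_centre in the frame of tray_in between 0.01 and 0.04 m and x of carton2_centre in the frame of tray_in between -0.07 and 0.07 m and y of carton2_centre in the frame of tray_in between -0.065 and 0.065 m and z of carton2_centre in the frame of tray_in between 0.01 and 0.04 m); the robot touches nothing.
It fails at once if a bystander (tape roll, jar, brush, note pad or cup) is shifted by more than 4 cm (distance of any of tape_roll, glue_jar, marker_brush, note_block, pin_cup, pink_block from where it was at the start of the episode above 0.04 m).
Of yellow_tag1, yellow_tag2, yellow_tag3 only 2 to 3 are there at a start; the rules pass over those that are not, and their reading is None.
Of carton1, carton2 only 1 to 2 are there at a start; the rules pass over those that are not, and their reading is None.
At some moment in a run one of carton1, carton2 may be knocked a few centimetres aside while the robot is not near it.
It also fails if it takes over 210 s, if anything falls off the work surface, if the arm or the gripper's body presses on something with over 40 N, if the wrist force passes 120 N, or if a joint passes its speed limit or range.

ROBOT

A 6-joint arm with a two-finger parallel gripper is mounted at the origin on the work surface. World frame = base frame: x ahead of the robot, y to its left, z up, the work surface at z = 0. Lengths are in m, angles in degrees, forces in N, time in s.
With the tool pointing down it reaches from about 0.35 to 0.925 m from the base axis. Payload 6.4 kg.
Tool frame: the origin (TCP) lies at the very end of the fingers, on their centre line; the grasp point (between the pads) lies 19 mm behind it; z points along the fingers, y is the direction in which the jaws open and shut (so a half turn about z gives the same grasp; the last joint's range is limited). The gripper opens to 94 mm and grips with 3 to 60 N. Pads are 16 mm wide; open, the fingers measure 119 mm over their backs; the gripper's body (75 mm by 177 mm) begins 78 mm behind the grasp point.
Start: joints at [-85.835, 14.043, 89.255, -0, 76.702, -9.975], TCP at [0.159, -0.63, 0.182] pointing down, gripper open.
Joint ranges: [-179.41, 179.41], [-58.25, 129.5], [7.25, 145.43], [-54.29, 234.29], [11.92, 165.04], [-157.13, 157.13]. Speed limits (degrees/s): [147.25, 147.25, 180, 180, 180, 180].

INTERFACE

Orientations are given as [roll, pitch, yaw] about the fixed x, y, z axes, in that order (R = Rz(yaw) Ry(pitch) Rx(roll)).
In Python, from cell import ctrl gives the robot as it stands.
- The arm moves only by the tool arm_command, never from a script. Its argument "rows" is a list of rows, each a list of 3 entries, a list of its own where there are three numbers: the finger opening in cm, from 0 to 9.4, then the shift along the world's x, y, z in cm, then the turn about the world's z in units of 6 degrees (1.0 is 6 degrees). A call has 1 to 10 rows; each row is the pose to reach, as a shift and turn from the pose commanded when the call began; what a row does not reach only later rows make up. A row lasts 1/10 s, in which the tool goes at most 50 mm and 8.59 degrees, less where a joint would pass 70% of its speed; a pose out of reach is approached as far as the arm can. A call with a gripper value outside its range is refused whole. The fingers move at their own pace and stop on an object; the grip force is fixed at half the most. Time passes only in rows, so rows that repeat a pose let the fingers close. It gives the time, the measured TCP pose, the force and the opening at its end, in the units of the state.
- ctrl.observe(): the state, without advancing time (a new reading comes with each control period).
- ctrl.snapshot(name): name is "scene" or "top"; returns (picture, depth): 400x640x3 uint8, red, green, blue; 400x640 float32, m along the optical axis (not along the pixel's ray), 0 where there is no reading.
- ctrl.get_calibration(name): a dict with "fovy" (degrees; the focal length in pixels is half the picture's height over the tangent of half this angle, whatever the lens; pixels are square), "cx", "cy" (the principal point, pixels), "rvec" (rotation vector, rad) and "tvec" (3), from world to camera coordinates, as OpenCV has them. Camera axes: x right, y down, z forward; pixel columns grow to the right and rows downward; lengths in m; the calibration is good to about 2 mm. A picture is of the moment at which its call begins. get_calibration takes no time and is no camera call.
- ctrl.finish_job(): hands the job in, once; it reports no verdict.
The state is a dict: "clock": time; "joint_pos": joint angles; "dq": joint speeds; "effort": joint torques, N m; "ee_pos": TCP position; "tool_rot": TCP orientation; "contact_force": force on the tool from outside, world axes, zero at the start; "wrist_torque": the same for the moment, N m; "opening": finger opening in m.
Only numpy, scipy, OpenCV 4.12 (cv2) and the standard library are available. Lean on these libraries where they do the work, as an engineer would, in place of code of your own. Each camera call takes 0.05 s, during which the arm holds its last target. There are 200 camera calls.

## Working session

There is one attempt and no reset: what is moved stays moved. The work goes in short steps, Python scripts to look and compute and a tool call to move; the robot and the scene stay as the last step left them, time stands still between calls to the robot, and variables do not carry over. Pictures are saved under pics/ and viewed, about 12 in all and at most 16, crops included, and the job is handed in when it is done.

Besides the shell and the picture viewer there is one more tool, called after "Emit:" in YAML: its name, and indented under it one key for each argument. arm_command: Moves the arm, as the interface text tells. Its arguments: {"type":"object","properties":{"rows":{"type":"array"}},"required":["rows"]}

```bash
ls; mkdir -p pics; cat > h.py <<'E'
from cell import ctrl
import numpy as np, cv2
def cal(n):
    c=ctrl.get_calibration(n); f=200/np.tan(np.radians(c["fovy"])/2)
    R=cv2.Rodrigues(np.array(c["rvec"],float))[0]; return f,c["cx"],c["cy"],R,np.array(c["tvec"],float)
def shot(n):
    p,d=ctrl.snapshot(n); np.savez(f"{n}.npz",p=p,d=d); return p,d
def load(n):
    z=np.load(f"{n}.npz"); return z["p"],z["d"]
def cloud(n,d):
    f,cx,cy,R,t=cal(n); v,u=np.mgrid[:400,:640]
    P=np.stack([(u-cx)/f*d,(v-cy)/f*d,d],-1); W=(P-t)@R; W[d==0]=np.nan; return W
def proj(n,X):
    f,cx,cy,R,t=cal(n); c=np.atleast_2d(X)@R.T+t; return np.c_[c[:,0]/c[:,2]*f+cx,c[:,1]/c[:,2]*f+cy]
def planez(n,u,v,z):
    f,cx,cy,R,t=cal(n); r=R.T@np.array([(u-cx)/f,(v-cy)/f,1]); o=-R.T@t; return o+r*(z-o[2])/r[2]
def save(p,name,box=None,s=1):
    q=p[...,::-1]
    if box: q=q[box[1]:box[3],box[0]:box[2]]
    cv2.imwrite(f"pics/{name}.png",cv2.resize(q,None,fx=s,fy=s,interpolation=cv2.INTER_CUBIC))
E
python3 - <<'E'
from h import *
for n in("scene","top"):
    p,d=shot(n); save(p,n+"0",s=1.25); f,cx,cy,R,t=cal(n); print(n,f,cx,cy,-R.T@t,R[2], (d==0).mean())
print(ctrl.observe())
E
```

```text
pics
scene 375.36591239747065 318.3488534873976 204.47800885837904 [1.19250414 0.18462914 0.77518862] [-0.71876189 -0.19001523 -0.66878663] 0.004328125
top 373.699869158291 319.25312702254536 199.79095736732296 [ 0.40598848 -0.00524438  1.25555431] [ 0.0896154   0.01912735 -0.99579276] 0.00394921875
{'clock': 0.1, 'joint_pos': array([-8.58328897e+01,  1.40791767e+01,  8.93160733e+01, -6.44713302e-04,
        7.67015667e+01, -9.97506393e+00]), 'dq': array([ 0.00101821, -0.07333253, -0.1248606 ,  0.08647572,  0.0701517 ,
       -0.01319608]), 'effort': array([-2.64114778e-04, -4.16914558e+01, -3.15525985e+01,  6.87083811e-02,
        3.10086866e-02, -4.38674044e-05]), 'ee_pos': array([ 0.15877591, -0.62972606,  0.18138348]), 'tool_rot': array([-1.79904538e+02, -1.61528410e-02,  1.41423097e+01]), 'contact_force': array([ 0.06833424, -0.33035897,  0.07301519]), 'wrist_torque': array([ 0.0347508 ,  0.00684914, -0.02220033]), 'opening': 0.09391274832927862}
```

View pics/scene0.png

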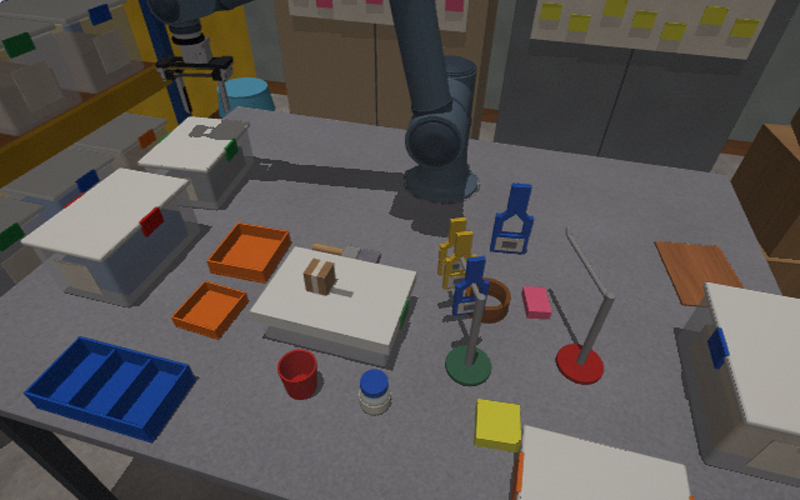

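View pics/top0.png

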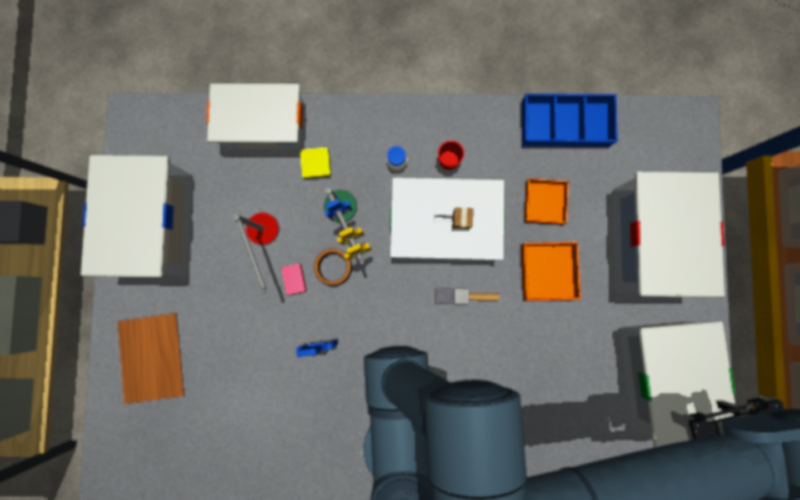

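The scene view shows these candidates (800x500 pixels):
- **Blue tags:** one on the home hook (470,285) and one freestanding (512,218).
- **Trays:** orange at (250,252) and a smaller orange one at (210,308).
- **Hooks:** green foot (468,366) and red foot (580,363).
- **Carton:** one, at (320,277) on the lid.
- **Yellow tags:** at (457,240) and (460,258).

I choose the smaller blue tag hanging at the rear of the green stand and the larger tray. Next I'll measure and check with a close crop.

```bash
python3 - <<'E'
from h import *
p,d=load("scene"); a=p[135:320,330:510]
a=cv2.resize(a,None,fx=3,fy=3,interpolation=cv2.INTER_CUBIC)
p2,d2=load("top"); b=p2[140:240,180:310]; b=cv2.resize(b,(int(130*5.55),555),interpolation=cv2.INTER_CUBIC)
save(a,"c_scene"); save(b,"c_top")
for n in("scene","top"):
    p,d=load(n); W=cloud(n,d); h=cv2.cvtColor(p,cv2.COLOR_RGB2HSV); z=W[...,2]
    x,y=W[...,0],W[...,1]
    ok=(x>.1)&(x<1)&(abs(y)<.85)
    def comp(nm,m,mn=15):
        k,l,s,c=cv2.connectedComponentsWithStats((m&ok).astype(np.uint8))
        for i in range(1,k):
            if s[i,4]>=mn:
                w=W[l==i]; 
                r=cv2.minAreaRect(w[:,:2].astype(np.float32))
                print(n,nm,s[i,4],c[i].round(1),"med",np.median(w,0).round(3),"lo",np.percentile(w,2,0).round(3),"hi",np.percentile(w,98,0).round(3),"rect",np.round(r[0],3),np.round(r[1],3),round(r[2],1))
    H,S,V=h[...,0],h[...,1],h[...,2]
    comp("orange",(H>5)&(H<16)&(S>190)&(z<.06))
    comp("green",(H>60)&(H<90)&(S>60)&(z<.04)&(z>-.01))
    comp("red",((H<5)|(H>174))&(S>150)&(z<.03))
    comp("yellow",(H>18)&(H<32)&(S>120)&(z>.08))
    comp("blue",(H>100)&(H<125)&(S>150)&(z>.03))
    comp("white",(S<40)&(V>120)&(abs(z-.09)<.012),200)
    comp("carton",(H>5)&(H<22)&(S>50)&(z>.1)&(z<.16))
    comp("cartontop",(z>.13)&(z<.15)&(x>.3)&(y<0)&(y>-.3))
    comp("peg",(S<60)&(z>.17)&(z<.215)&(y>.05)&(y<.5)&(x>.3))
E
```

```text
scene orange 2080 [198.8 201.7] med [ 0.462 -0.385  0.011] lo [ 0.391 -0.445  0.002] hi [ 0.541 -0.306  0.041] rect [ 0.466 -0.376] [0.154 0.142] 1.6
scene orange 1681 [167.6 247.6] med [ 0.65  -0.377  0.007] lo [ 0.594 -0.423  0.001] hi [ 0.709 -0.316  0.031] rect [ 0.651 -0.37 ] [0.109 0.116] 87.0
scene green 818 [373.9 293.1] med [0.643 0.181 0.011] lo [0.598 0.141 0.005] hi [0.678 0.221 0.014] rect [0.636 0.181] [0.088 0.088] 86.1
scene red 810 [463.  291.7] med [0.58  0.387 0.011] lo [0.534 0.35  0.005] hi [0.613 0.431 0.014] rect [0.573 0.391] [0.087 0.086] 71.5
scene red 175 [238.7 297.9] med [ 0.745 -0.126  0.016] lo [ 0.738 -0.139  0.003] hi [ 0.766 -0.102  0.03 ] rect [ 0.748 -0.124] [0.018 0.049] 33.2
scene red 125 [241.9 314.5] med [ 0.789 -0.096  0.017] lo [ 0.766 -0.124  0.003] hi [ 0.794 -0.082  0.029] rect [ 0.785 -0.1  ] [0.016 0.052] 31.3
scene yellow 31 [149.9  54.7] med [ 0.177 -0.641  0.329] lo [ 0.138 -0.686  0.305] hi [ 0.185 -0.619  0.332] rect [ 0.158 -0.652] [0.053 0.06 ] 10.8
scene yellow 822 [363.7 198.9] med [0.534 0.117 0.204] lo [0.496 0.088 0.119] hi [
[... 5492 characters left out ...]
[ 0.59  -0.138] [0.046 0.046] 87.6
top peg 47 [263.6 153.9] med [0.633 0.176 0.199] lo [0.618 0.17  0.178] hi [0.643 0.187 0.205] rect [0.63  0.178] [0.027 0.015] 15.3
top peg 50 [273.4 175.1] med [0.571 0.149 0.195] lo [0.553 0.137 0.189] hi [0.589 0.158 0.199] rect [0.572 0.149] [0.043 0.01 ] 25.1
top peg 259 [200.  200.8] med [0.494 0.358 0.194] lo [0.403 0.319 0.182] hi [0.577 0.393 0.204] rect [0.49  0.355] [0.193 0.014] 23.0
top peg 20 [281.6 192.7] med [0.52  0.123 0.194] lo [0.514 0.117 0.19 ] hi [0.528 0.128 0.198] rect [0.521 0.124] [0.017 0.009] 30.7
top peg 30 [287.9 206.2] med [0.482 0.104 0.197] lo [0.471 0.097 0.191] hi [0.492 0.111 0.206] rect [0.482 0.104] [0.026 0.01 ] 23.9
```

View pics/c_scene.png

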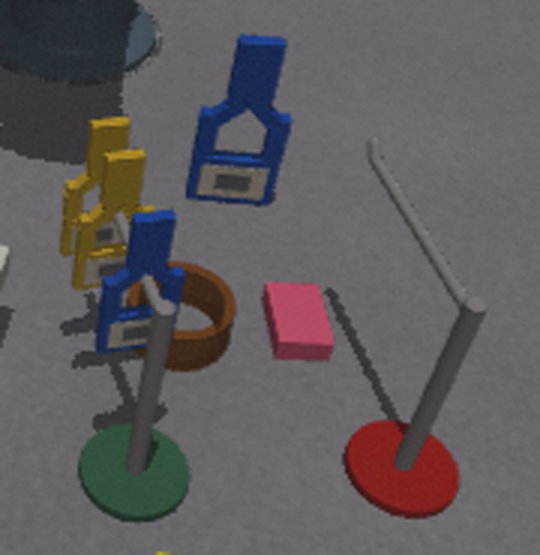

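View pics/c_top.png

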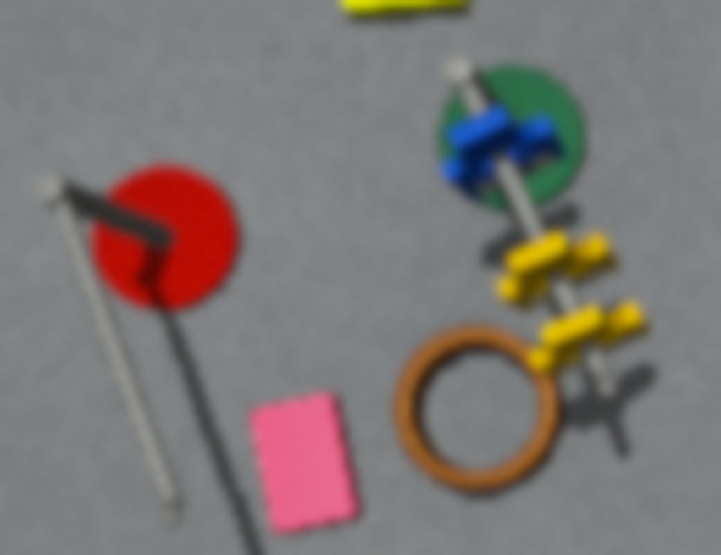

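The crop shows the hook's blue tag at scene (137,285 in the crop) is 60 mm wide. The freestanding one at (240,120) is about 88 mm wide and 200 mm high, so it is the decoy. There are two yellow tags in front of the blue one, and a single carton. Now I'll refine the tab, peg and slot positions.

```bash
python3 - <<'E'
from h import *
for n in("scene","top"):
    p,d=load(n); W=cloud(n,d); h=cv2.cvtColor(p,cv2.COLOR_RGB2HSV); H,S,V=[h[...,i].astype(int) for i in range(3)]; x,y,z=W[...,0],W[...,1],W[...,2]
    box=(x>.4)&(x<.66)&(y>.06)&(y<.21)
    for nm,m in (("yel",(H>18)&(H<32)&(S>120)),("blue",(H>100)&(H<125)&(S>150))):
        for zlo,zhi,w in((.205,.26,"tab"),(.11,.2,"low")):
            q=m&box&(z>zlo)&(z<zhi)
            k,l,s,c=cv2.connectedComponentsWithStats(q.astype(np.uint8))
            for i in range(1,k):
                if s[i,4]>12: 
                    a=W[l==i]; r=cv2.minAreaRect(a[:,:2].astype(np.float32)); print(n,nm,w,s[i,4],a.mean(0).round(4),np.round(r[0],4),np.round(r[1],3),round(r[2],1))
    # pegs
    for nm,bx in(("spare",(x>.4)&(x<.56)&(y>.3)&(y<.42)),("home",(x>.43)&(x<.62)&(y>.07)&(y<.19))):
        a=W[bx&(S<60)&(z>.186)&(z<.2)]
        for _ in range(3):
            c=a[:,:2].mean(0); v=np.linalg.svd(a[:,:2]-c,full_matrices=False)[2][0]; v*=np.sign(v[0]); r=(a[:,:2]-c)@[-v[1],v[0]]; a=a[abs(r)<.008]
        print(n,nm,"peg",len(a),c.round(4),np.degrees(np.arctan2(v[1],v[0])).round(2), a[:,2].mean().round(3))
    # slot: dark on lid
    q=(z>.055)&(z<.11)&(x>.51)&(x<.68)&(y>-.22)&(y<.02)&((V<95)|(z<.08))
    k,l,s,c=cv2.connectedComponentsWithStats(q.astype(np.uint8))
    for i in range(1,k):
        if s[i,4]>8: a=W[l==i]; print(n,"slot",s[i],a.mean(0).round(4),np.nanmin(a,0).round(3),np.nanmax(a,0).round(3))
p,d=load("scene");A=cv2.resize(p[185:285,190:340],None,fx=5,fy=5,interpolation=cv2.INTER_CUBIC); save(A,"lid")
E
```

```text
scene yel tab 403 [0.5221 0.1236 0.2315] [0.5167 0.1227] [0.053 0.03 ] 25.4
scene yel low 394 [0.5301 0.1103 0.1659] [0.5176 0.1226] [0.052 0.059] 25.6
scene blue tab 233 [0.6    0.1625 0.2309] [0.598  0.1628] [0.011 0.029] 25.4
scene blue low 281 [0.6019 0.1569 0.1703] [0.5701 0.1492] [0.071 0.06 ] 26.6
scene spare peg 265 [0.4855 0.3547] 22.67 0.192
scene home peg 70 [0.5795 0.1528] 26.89 0.193
scene slot [254 220  28  18 123] [ 0.5916 -0.1108  0.0913] [ 0.559 -0.132  0.068] [ 0.612 -0.074  0.11 ]
scene slot [244 227   7   7  26] [ 0.6092 -0.1513  0.1009] [ 0.607 -0.159  0.093] [ 0.611 -0.144  0.109]
top yel tab 68 [0.5354 0.1294 0.2402] [0.5367 0.131 ] [0.011 0.03 ] 27.0
top yel tab 62 [0.4992 0.1117 0.2412] [0.5002 0.1128] [0.01 0.03] 27.3
top yel low 44 [0.5429 0.1135 0.177 ] [0.5438 0.1158] [0.01  0.027] 26.7
top yel low 39 [0.5258 0.1477 0.1765] [0.5288 0.1452] [0.01  0.028] 27.2
top yel low 40 [0.5066 0.0958 0.1784] [0.5071 0.0991] [0.01  0.029] 28.1
top yel low 32 [0.4888 0.1311 0.1756] [0.4925 0.1288] [0.01  0.025] 26.1
top blue tab 78 [0.5962 0.1602 0.2378] [0.5981 0.161 ] [0.01 0.03] 26.2
top blue low 46 [0.605  0.1441 0.1775] [0.6057 0.146 ] [0.011 0.027] 24.0
top blue low 36 [0.5881 0.1781 0.1777] [0.5908 0.1768] [0.01  0.023] 27.6
top spare peg 197 [0.4827 0.3525] 22.75 0.194
top home peg 92 [0.5426 0.1339] 26.03 0.195
top slot [348 172  15   5  66] [ 0.5965 -0.0943  0.068 ] [ 0.59  -0.116  0.059] [ 0.602 -0.073  0.1  ]
```

Emit:
arm_command:
  rows:
    - [9.4,[0,0,5],0]
    - [9.4,[0,0,10],0]
    - [9.4,[3,2,15],0]
    - [9.4,[5,6,20],0]
    - [9.4,[7,10,22],0]
    - [9.4,[9,15,22],0]
    - [9.4,[11,20,22],0.5]
    - [9.4,[13,25,22],1]
    - [9.4,[15,30,22],1.5]
    - [9.4,[17,35,22],2]

```text
clock: 1.1
ee_pos: [0.3137, -0.3166, 0.4018]
tool_rot: [-180.0, -0.0, 26.2]
contact_force: [1.2, 0.0, 0.8]
opening: 0.0939
```

Emit:
arm_command:
  rows:
    - [9.4,[2,4.5,0],0]
    - [9.4,[4,9,0],0]
    - [9.4,[6,13.5,0],0]
    - [9.4,[8,18,0],0]
    - [9.4,[10,22.5,0],0]
    - [9.4,[12,27,0],0]
    - [9.4,[14,31.5,0],0]
    - [9.4,[16,36,0],0.05]
    - [9.4,[17.1,39.3,0],0.05]
    - [9.4,[17.1,39.3,-5],0.05]

```text
clock: 2.1
ee_pos: [0.4879, 0.0776, 0.358]
tool_rot: [179.7, -0.6, 26.8]
contact_force: [0.2, -1.0, 0.2]
opening: 0.0943
```

Emit:
arm_command:
  rows:
    - [9.4,[0,0,-4],0]
    - [9.4,[0,0,-8],0]
    - [9.4,[0,0,-11],0]
    - [9.4,[0,0,-13],0]
    - [9.4,[0,0,-14.2],0]
    - [9.4,[0,0,-14.2],0]
    - [9.4,[0,0,-14.2],0]
    - [9.4,[0,0,-14.2],0]

```text
clock: 2.9
ee_pos: [0.4854, 0.0742, 0.2118]
tool_rot: [179.9, -0.1, 26.4]
contact_force: [0.2, -0.5, 0.5]
opening: 0.0942
```

Fast rows were cut short, so from here I'll work from settled measured poses. I'll correct sideways first, then along the peg.

Emit:
arm_command:
  rows:
    - [9.4,[-0.6,1.25,0],0]
    - [9.4,[-1.25,2.53,0],0]
    - [9.4,[-1.25,2.53,0],0]
    - [9.4,[-0.3,3.0,0],0]
    - [9.4,[0.6,3.45,-0.1],0]
    - [9.4,[1.48,3.88,-0.2],0]
    - [9.4,[1.48,3.88,-0.2],0]
    - [9.4,[1.48,3.88,-0.2],0]
    - [9.4,[1.48,3.88,-0.2],0]

```text
clock: 3.8
ee_pos: [0.4992, 0.113, 0.208]
tool_rot: [-180.0, 0.0, 26.4]
contact_force: [0.3, 0.3, -0.1]
opening: 0.0941
```

```bash
python3 - <<'E'
from h import *
p,d=shot("scene"); A=p[120:260,300:450]; save(A,"g1",s=4)
o=ctrl.observe(); print(o["ee_pos"].round(4),o["tool_rot"].round(2))
E
```

```text
[0.4991 0.113  0.2081] [-1.7999e+02  2.0000e-02  2.6430e+01]
```

View pics/g1.png

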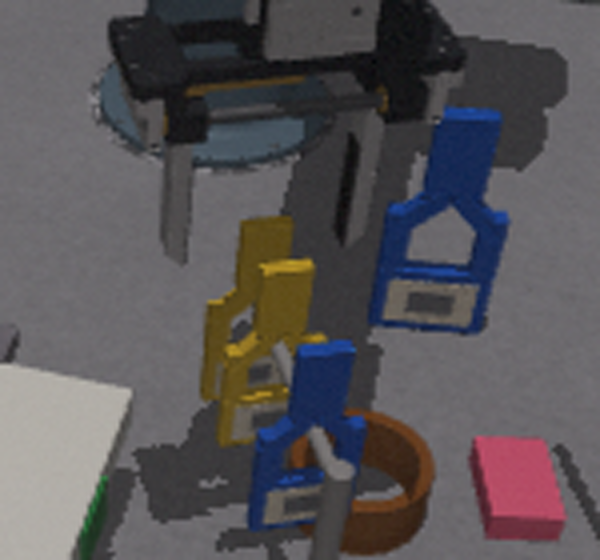

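The outer yellow tag's tab (265,240) lies midway between the finger ends (180,262) and (345,245), so I'll close and lift.

Emit:
arm_command:
  rows:
    - [2.0,[0,0,0],0]
    - [2.0,[0,0,0],0]
    - [2.0,[0,0,0],0]
    - [2.0,[0,0,0],0]
    - [2.0,[0,0,0],0]
    - [2.0,[0,0,0],0]
    - [2.0,[0,0,0],0]
    - [2.0,[0,0,0],0]

```text
clock: 4.65
ee_pos: [0.4992, 0.1132, 0.2082]
tool_rot: [-180.0, 0.0, 26.4]
contact_force: [0.1, -0.5, 0.4]
opening: 0.0336
```

Emit:
arm_command:
  rows:
    - [2.0,[0,0,0.7],0]
    - [2.0,[0,0,1.4],0]
    - [2.0,[0,0,2.1],0]
    - [2.0,[0,0,2.1],0]
    - [2.0,[0,0,2.1],0]

```text
clock: 5.15
ee_pos: [0.4994, 0.1131, 0.2295]
tool_rot: [180.0, -0.0, 26.4]
contact_force: [0.2, -0.0, 0.2]
opening: 0.0301
```

```bash
cat > tags.py <<'E'
from h import *
def tags(col="yel",names=("scene",),lo=(.3,.0,.1),hi=(.75,.5,.33),mn=20):
    for n in names:
        p,d=shot(n); W=cloud(n,d); h=cv2.cvtColor(p,cv2.COLOR_RGB2HSV); H,S=h[...,0],h[...,1]
        m=((H>18)&(H<32) if col=="yel" else (H>100)&(H<125))&(S>120)&np.all((W>lo)&(W<hi),-1)
        k,l,s,c=cv2.connectedComponentsWithStats(m.astype(np.uint8))
        for i in range(1,k):
            if s[i,4]>=mn:
                a=W[l==i]; r=cv2.minAreaRect(a[:,:2].astype(np.float32))
                print(n,col,s[i,4],"rect",np.round(r[0],4),np.round(r[1],3),round(r[2],1),"z",np.percentile(a[:,2],[1,99]).round(3))
if __name__=="__main__":
    import sys; 
    tags("yel",sys.argv[1:] or ("scene",))
E
python3 tags.py scene top
```

```text
scene yel 917 rect [0.5173 0.1226] [0.053 0.059] 26.2 z [0.117 0.269]
```

Emit:
arm_command:
  rows:
    - [2.0,[-1.2,-0.6,0],0]
    - [2.0,[-3,-1.5,0],0]
    - [2.0,[-5,-2.45,0],0]
    - [2.0,[-6.7,-3.3,0],0]
    - [2.0,[-8.0,-1.5,0],0]
    - [2.0,[-9,1.5,0],-0.2]
    - [2.0,[-10,4.5,0],-0.4]
    - [2.0,[-11,7.5,0],-0.62]
    - [2.0,[-12,10.5,0],-0.62]
    - [2.0,[-13,13.0,0],-0.62]

```text
clock: 6.25
ee_pos: [0.3684, 0.2444, 0.2289]
tool_rot: [-180.0, 0.0, 22.8]
contact_force: [0.5, 0.1, -0.1]
opening: 0.0295
```

Emit:
arm_command:
  rows:
    - [2.0,[-0.1,1.5,0],0]
    - [2.0,[-0.3,3,0],0]
    - [2.0,[-0.4,4.5,0],0]
    - [2.0,[-0.5,5.5,0],0]
    - [2.0,[-0.5,6.0,0],0]
    - [2.0,[-0.5,6.0,0],0]
    - [2.0,[-0.5,6.0,0],0]

```text
clock: 6.95
ee_pos: [0.3643, 0.3028, 0.2291]
tool_rot: [180.0, 0.0, 22.7]
contact_force: [0.0, 0.1, -0.3]
opening: 0.0298
```

Emit:
arm_command:
  rows:
    - [2.0,[1.5,0.65,0],0]
    - [2.0,[3.2,1.36,0],0]
    - [2.0,[5,2.12,0],0]
    - [2.0,[7,2.96,0],0]
    - [2.0,[9,3.8,0],0]
    - [2.0,[11,4.65,0],0]
    - [2.0,[13,5.5,0],0]
    - [2.0,[14.5,6.13,0],0]
    - [2.0,[15.3,6.47,0],0]
    - [2.0,[15.3,6.47,0],0]

```text
clock: 7.95
ee_pos: [0.5179, 0.3674, 0.2289]
tool_rot: [180.0, 0.0, 22.7]
contact_force: [-1.1, -0.2, -0.8]
opening: 0.0296
```

Emit:
arm_command:
  rows:
    - [2.0,[0,0,-0.7],0]
    - [2.0,[0,0,-1.4],0]
    - [2.0,[0,0,-2.0],0]
    - [2.0,[0,0,-2.0],0]
    - [2.0,[0,0,-2.0],0]

```text
clock: 8.45
ee_pos: [0.5165, 0.3682, 0.2092]
tool_rot: [-179.9, 0.0, 22.7]
contact_force: [-1.4, 1.6, 1.5]
opening: 0.0299
```

```bash
python3 tags.py scene
```

```text
scene yel 479 rect [0.5358 0.1309] [0.013 0.058] 25.7 z [0.117 0.249]
scene yel 572 rect [0.5167 0.3692] [0.014 0.061] 21.3 z [0.116 0.249]
scene yel 23 rect [0.512  0.3882] [0.003 0.026] 25.2 z [0.113 0.142]
```

Emit:
arm_command:
  rows:
    - [7,[0,0,0],0]
    - [7,[0,0,0],0]
    - [7,[0,0,0],0]
    - [7,[0,0,0],0]
    - [7,[0,0,0],0]
    - [7,[0,0,1],0]
    - [7,[0,0,4],0]
    - [7,[0,0,8],0]
    - [7,[0,0,10],0]
    - [7,[0,0,10],0]

```text
clock: 9.5
ee_pos: [0.519, 0.3687, 0.3146]
tool_rot: [-180.0, -0.5, 22.7]
contact_force: [-0.5, -0.3, 0.1]
opening: 0.0699
```

Emit:
arm_command:
  rows:
    - [8,[0.2,-3,0],0]
    - [8,[0.5,-6,0],0]
    - [8,[0.8,-9,0],0.2]
    - [8,[1.1,-12,0],0.4]
    - [8,[1.4,-15,0],0.6]
    - [8,[1.7,-18,0],0.62]
    - [8,[1.9,-21,0],0.62]
    - [8,[2.0,-23.7,0],0.62]
    - [8,[2.0,-23.7,0],0.62]
    - [8,[2.0,-23.7,0],0.62]

```text
clock: 10.5
ee_pos: [0.5368, 0.1308, 0.3081]
tool_rot: [-179.9, 0.1, 26.4]
contact_force: [-0.4, -0.1, 0.3]
opening: 0.0799
```

Emit:
arm_command:
  rows:
    - [8,[0,0,-3],0]
    - [8,[0,0,-6],0]
    - [8,[0,0,-8.5],0]
    - [8,[0,0,-10],0]
    - [8,[0,0,-10],0]
    - [8,[0,0,-10],0]
    - [2,[0,0,-10],0]
    - [2,[0,0,-10],0]
    - [2,[0,0,-10],0]
    - [2,[0,0,-10],0]

```text
clock: 11.5
ee_pos: [0.5375, 0.1308, 0.2098]
tool_rot: [180.0, -0.1, 26.4]
contact_force: [-0.2, -0.3, -1.9]
opening: 0.0513
```

Emit:
arm_command:
  rows:
    - [2,[0,0,0],0]
    - [2,[0,0,0],0]
    - [2,[0,0,0],0]
    - [2,[0,0,0],0]
    - [2,[0,0,0],0]
    - [2.0,[0,0,0.7],0]
    - [2.0,[0,0,1.4],0]
    - [2.0,[0,0,2.1],0]
    - [2.0,[0,0,2.1],0]
    - [2.0,[0,0,2.1],0]

```text
clock: 12.5
ee_pos: [0.5374, 0.1308, 0.2306]
tool_rot: [180.0, -0.0, 26.4]
contact_force: [0.1, 0.2, -1.9]
opening: 0.0303
```

```bash
python3 tags.py scene; python3 -c "
from tags import *; tags('blue')"
```

```text
scene yel 520 rect [0.5354 0.1308] [0.052 0.047] 72.6 z [0.135 0.27 ]
scene yel 620 rect [0.5168 0.3699] [0.014 0.061] 18.1 z [0.116 0.249]
scene yel 23 rect [0.512  0.3888] [0.003 0.026] 22.3 z [0.114 0.137]
scene blue 593 rect [0.5961 0.1621] [0.014 0.06 ] 27.1 z [0.116 0.249]
```

Emit:
arm_command:
  rows:
    - [2.0,[-1.2,-0.6,0],0]
    - [2.0,[-3,-1.48,0],0]
    - [2.0,[-5,-2.45,0],0]
    - [2.0,[-7,-3.45,0],0]
    - [2.0,[-9,-4.4,0],0]
    - [2.0,[-10.6,-5.2,0],0]
    - [2.0,[-11.6,-4,0],0]
    - [2.0,[-12.3,-1.5,0],-0.2]
    - [2.0,[-13,1.5,0],-0.4]
    - [2.0,[-14,4.5,0],-0.6]

```text
clock: 13.6
ee_pos: [0.3968, 0.1775, 0.2302]
tool_rot: [-180.0, -0.0, 22.8]
contact_force: [0.3, 0.0, -1.3]
opening: 0.0297
```

Emit:
arm_command:
  rows:
    - [2.0,[-0.5,3,0],0]
    - [2.0,[-1.2,6,0],0]
    - [2.0,[-2,9,0],0]
    - [2.0,[-2.6,11.5,0],0]
    - [2.0,[-2.9,12.5,0],0]
    - [2.0,[-2.9,12.5,0],0]
    - [2.0,[-2.9,12.5,0],0]

```text
clock: 14.3
ee_pos: [0.3682, 0.3005, 0.2301]
tool_rot: [180.0, 0.0, 22.8]
contact_force: [-0.3, 0.4, -1.5]
opening: 0.0299
```

Emit:
arm_command:
  rows:
    - [2.0,[0,0.45,0],0]
    - [2.0,[0,0.45,0],0]
    - [2.0,[1.5,1.08,0],0]
    - [2.0,[3.2,1.79,0],0]
    - [2.0,[5,2.54,0],0]
    - [2.0,[7,3.38,0],0]
    - [2.0,[9,4.2,0],0]
    - [2.0,[10.3,4.76,0],0]
    - [2.0,[10.3,4.76,0],0]
    - [2.0,[10.3,4.76,0],0]

```text
clock: 15.3
ee_pos: [0.4711, 0.3479, 0.23]
tool_rot: [180.0, 0.1, 22.8]
contact_force: [-0.4, -0.7, -0.6]
opening: 0.0297
```

Emit:
arm_command:
  rows:
    - [2.0,[0,0,-0.7],0]
    - [2.0,[0,0,-1.4],0]
    - [2.0,[0,0,-2.1],0]
    - [2.0,[0,0,-2.1],0]
    - [2.0,[0,0,-2.1],0]
    - [7,[0,0,-2.1],0]
    - [7,[0,0,-2.1],0]
    - [7,[0,0,-2.1],0]
    - [7,[0,0,-2.1],0]
    - [7,[0,0,-2.1],0]

```text
clock: 16.3
ee_pos: [0.4713, 0.3484, 0.2092]
tool_rot: [180.0, -0.0, 22.8]
contact_force: [0.3, 0.1, -0.1]
opening: 0.0664
```

Emit:
arm_command:
  rows:
    - [7,[0,0,0],0]
    - [7,[0,0,3],0]
    - [7,[0,0,7],0]
    - [7,[0,0,11],0]
    - [7,[0,0,15],0]
    - [7,[0,-4,16],0]
    - [7,[0,-8,16],0]
    - [7,[0,-12,16],0]
    - [7,[0,-16,16],0]
    - [7,[0,-16,16],0]

```text
clock: 17.3
ee_pos: [0.4715, 0.1852, 0.3696]
tool_rot: [179.9, -0.0, 22.5]
contact_force: [-0.3, 0.5, 0.0]
opening: 0.0702
```

```bash
python3 - <<'E'
from tags import *
tags('yel',("scene","top")); tags('blue',("scene","top"))
p,d=shot("scene"); A=p[120:320,180:500]; save(A,"s2",s=2.4)
n="top";p,d=shot("top"); W=cloud(n,d); x,y,z=W[...,0],W[...,1],W[...,2]
q=(z>.12)&(z<.16)&(x>.45)&(x<.72)&(y<.05)&(y>-.3); k,l,s,c=cv2.connectedComponentsWithStats(q.astype(np.uint8))
for i in range(1,k):
    if s[i,4]>40: print("carton",s[i,4],np.round(cv2.minAreaRect(W[l==i][:,:2].astype(np.float32))[0],4),cv2.minAreaRect(W[l==i][:,:2].astype(np.float32)))
print(ctrl.observe()["ee_pos"],ctrl.observe()["tool_rot"])
E
```

```text
scene yel 1154 rect [0.4917 0.3591] [0.066 0.062] 21.8 z [0.115 0.249]
scene yel 23 rect [0.5123 0.3882] [0.004 0.025] 19.0 z [0.113 0.139]
scene blue 595 rect [0.5964 0.1627] [0.014 0.061] 23.8 z [0.116 0.249]
top blue 140 rect [0.6051 0.1632] [0.049 0.042] 58.8 z [0.13  0.253]
carton 256 [ 0.5903 -0.1378] ((0.5903456807136536, -0.13778060674667358), (0.04527271166443825, 0.047270651906728745), 87.3234634399414)
[0.47112113 0.18942301 0.36909249] [-1.79985126e+02  1.38465367e-02  2.29356030e+01]
```

View pics/s2.png

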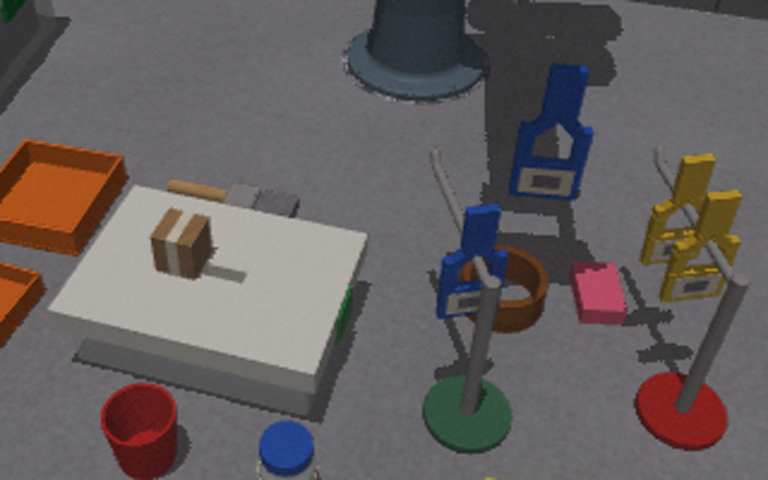

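Both yellow tags hang on the spare hook, and the blue one is alone on the home hook. There is a single carton at (180,243) on the lid. Carton next.

Emit:
arm_command:
  rows:
    - [9.4,[1.5,-4,0],-0.6]
    - [9.4,[3,-8,0],-1.2]
    - [9.4,[4.5,-12,0],-1.8]
    - [9.4,[6,-16,0],-2.4]
    - [9.4,[7.5,-20,-1],-3]
    - [9.4,[9,-24,-3],-3.6]
    - [9.4,[10.5,-28,-6],-4.07]
    - [9.4,[11.9,-32.7,-10],-4.07]
    - [9.4,[11.9,-32.7,-13],-4.07]
    - [9.4,[11.9,-32.7,-15],-4.07]

```text
clock: 18.6
ee_pos: [0.5892, -0.1389, 0.2145]
tool_rot: [-179.9, 0.3, -1.6]
contact_force: [0.1, 0.8, 0.0]
opening: 0.0941
```

```bash
cat > carton.py <<'E'
from h import *
def carton(lo=(.3,-.5,.125),hi=(.75,.1,.16),n="scene",save_=True):
    p,d=shot(n); W=cloud(n,d)
    h=cv2.cvtColor(p,cv2.COLOR_RGB2HSV); H,S=h[...,0],h[...,1]
    q=np.all((W>lo)&(W<hi),-1)&(H<25); k,l,s,c=cv2.connectedComponentsWithStats(q.astype(np.uint8))
    for i in range(1,k):
        if s[i,4]>30: r=cv2.minAreaRect(W[l==i][:,:2].astype(np.float32)); print(n,"carton",s[i,4],np.round(r[0],4),np.round(r[1],4),round(r[2],1))
    o=ctrl.observe(); print(o["ee_pos"].round(4),o["tool_rot"].round(2))
if __name__=="__main__": carton()
E
python3 carton.py
```

```text
scene carton 346 [ 0.5881 -0.1371] [0.0486 0.0483] 88.3
[ 0.5877 -0.1375  0.2118] [-179.76    0.56   -1.59]
```

Aligned. I'll descend to TCP z ≈ 0.103 and grip.

Emit:
arm_command:
  rows:
    - [9.4,[0.2,0,-3],0]
    - [9.4,[0.2,0,-6],0]
    - [9.4,[0.2,0,-8.5],0]
    - [9.4,[0.2,0,-10.5],0]
    - [9.4,[0.2,0,-11.3],0]
    - [9.4,[0.2,0,-11.3],0]
    - [9.4,[0.2,0,-11.3],0]
    - [3,[0.2,0,-11.3],0]
    - [3,[0.2,0,-11.3],0]
    - [3,[0.2,0,-11.3],0]

```text
clock: 19.65
ee_pos: [0.5927, -0.1388, 0.1071]
tool_rot: [180.0, -0.1, -1.6]
contact_force: [0.5, 0.3, 0.2]
opening: 0.0737
```

Emit:
arm_command:
  rows:
    - [3,[0,0,0],0]
    - [3,[0,0,0],0]
    - [3,[0,0,0],0]
    - [3,[0,0,0],0]
    - [3,[0,0,0],0]
    - [3,[0,0,0],0]
    - [3,[0,0,2],0]
    - [3,[0,0,5],0]
    - [3,[0,0,9],0]
    - [3,[0,0,11],0]

```text
clock: 20.65
ee_pos: [0.5934, -0.1393, 0.2198]
tool_rot: [179.9, -0.2, -1.6]
contact_force: [0.5, -0.8, -0.4]
opening: 0.0454
```

Emit:
arm_command:
  rows:
    - [3,[-2,-4,0],0]
    - [3,[-4,-7.5,0],0]
    - [3,[-6,-11,0],0]
    - [3,[-8,-15,0],0]
    - [3,[-10,-19,0],0]
    - [3,[-12,-22.5,-2],0]
    - [3,[-12.7,-23.8,-5],0]
    - [3,[-12.7,-23.8,-9],0]
    - [3,[-12.7,-23.8,-13],0]
    - [3,[-12.7,-23.8,-15],0]

```text
clock: 21.65
ee_pos: [0.463, -0.3748, 0.0617]
tool_rot: [-179.7, 0.3, -1.6]
contact_force: [0.1, 0.9, -1.7]
opening: 0.0457
```

Emit:
arm_command:
  rows:
    - [3,[0,0,0],0]
    - [3,[0,0,0],0]

```text
clock: 21.85
ee_pos: [0.4654, -0.3768, 0.0666]
tool_rot: [180.0, -0.0, -1.6]
contact_force: [0.6, -0.7, -0.2]
opening: 0.0454
```

Emit:
arm_command:
  rows:
    - [3,[0,0,-1.5],0]
    - [3,[0,0,-3],0]
    - [3,[0,0,-4.0],0]
    - [3,[0,0,-4.2],0]
    - [3,[0,0,-4.2],0]
    - [6,[0,0,-4.2],0]
    - [6,[0,0,-4.2],0]
    - [6,[0,0,-4.2],0]
    - [6,[0,0,-4.2],0]
    - [6,[0,0,-4.2],0]

```text
clock: 22.85
ee_pos: [0.4653, -0.3767, 0.0245]
tool_rot: [180.0, -0.0, -1.6]
contact_force: [-1.0, 0.5, -0.2]
opening: 0.0601
```

Emit:
arm_command:
  rows:
    - [6,[0,0,0],0]
    - [6,[0,0,2],0]
    - [6,[0,0,6],0]
    - [6,[0,0,10],0]
    - [6,[0,0,15],0]
    - [6,[0,0,20],0]
    - [6,[0,0,25],0]
    - [6,[0,0,29],0]
    - [6,[0,5,29],0]
    - [6,[0,10,29],0]

```text
clock: 23.85
ee_pos: [0.4655, -0.2766, 0.316]
tool_rot: [179.9, -0.1, -1.7]
contact_force: [0.4, 0.1, 0.4]
opening: 0.0606
```

```bash
python3 - <<'E'
from carton import *
carton((.38,-.46,.045),(.55,-.29,.075)); carton()
p,d=shot("scene"); save(p[150:300,130:340],"s3",s=3.6)
for n in("scene","top"):
    p,d=shot(n) if n=="top" else (p,d); W=cloud(n,d); x,y,z=W[...,0],W[...,1],W[...,2]
    q=(z<.083)&(x>.54)&(x<.64)&(y>-.2)&(y<0); a=W[q]; print(n,"slot pts",len(a)); 
    V=cv2.cvtColor(p,cv2.COLOR_RGB2GRAY); q=(V<150)&(x>.54)&(x<.64)&(y>-.2)&(y<0)
    k,l,s,c=cv2.connectedComponentsWithStats(q.astype(np.uint8))
    for i in range(1,k):
        if s[i,4]>25:
            ys,xs=np.where(l==i); P=np.array([planez(n,u,v,.09)[:2] for u,v in zip(xs,ys)]); r=cv2.minAreaRect(P.astype(np.float32)); print(n,s[i],P.mean(0).round(4),np.round(r[0],4),np.round(r[1],3),r[2])
E
```

```text
scene carton 206 [ 0.4604 -0.3764] [0.0479 0.0505] 84.2
[ 0.4655 -0.2695  0.3153] [-1.7984e+02 -9.0000e-02 -1.3600e+00]
[ 0.4655 -0.2725  0.3151] [-1.7999e+02 -8.0000e-02 -1.3200e+00]
scene slot pts 79
scene [256 228  27  10 125] [ 0.5924 -0.1012] [ 0.5912 -0.1015] [0.069 0.018] 89.13566589355469
top slot pts 95
```

View pics/s3.png

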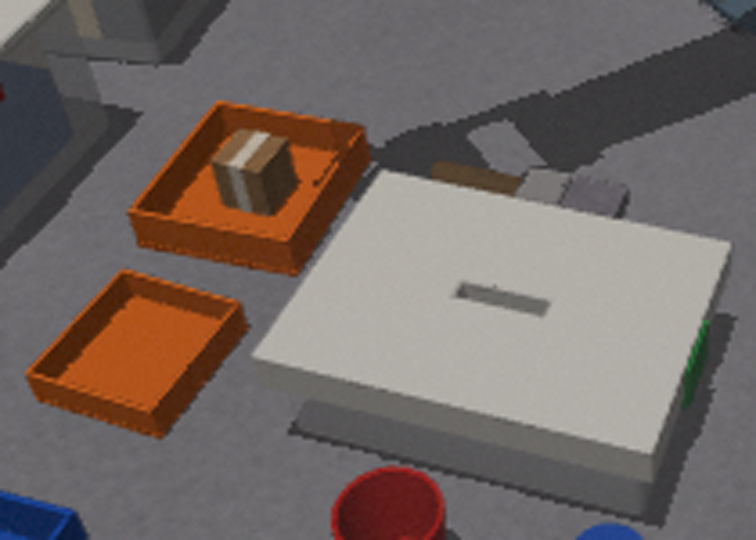

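The carton (255,170) sits in the larger tray and the slot (503,299) is clear. Now the blue tag.

Emit:
arm_command:
  rows:
    - [8,[1,4,0],0]
    - [8,[2,8,0],0.6]
    - [8,[3,12,0],1.2]
    - [8,[4.5,16,0],1.8]
    - [8,[6,20,0],2.4]
    - [8,[7.5,24,0],3]
    - [8,[9,28,0],3.6]
    - [8,[10,32,0],4.2]
    - [8,[11,36,0],4.65]
    - [8,[12,38,0],4.65]

```text
clock: 25.05
ee_pos: [0.5861, 0.1051, 0.3136]
tool_rot: [-180.0, 0.0, 26.4]
contact_force: [0.4, -0.0, 0.8]
opening: 0.0801
```

Emit:
arm_command:
  rows:
    - [8,[0.6,2.5,0],0]
    - [8,[1.2,5.2,0],0]
    - [8,[1.2,5.2,0],0]
    - [8,[1.2,5.2,0],0]
    - [8,[1.2,5.2,0],0]

```text
clock: 25.55
ee_pos: [0.5976, 0.154, 0.3139]
tool_rot: [180.0, 0.0, 26.2]
contact_force: [-0.2, 0.1, 0.1]
opening: 0.0802
```

Emit:
arm_command:
  rows:
    - [8,[0,0.75,0],0.03]
    - [8,[0,0.75,-3],0.03]
    - [8,[0,0.75,-6],0.03]
    - [8,[0,0.75,-9],0.03]
    - [8,[0,0.75,-10.5],0.03]
    - [8,[0,0.75,-10.5],0.03]
    - [8,[0,0.75,-10.5],0.03]
    - [2,[0,0.75,-10.5],0.03]
    - [2,[0,0.75,-10.5],0.03]
    - [2,[0,0.75,-10.5],0.03]

```text
clock: 26.55
ee_pos: [0.5978, 0.163, 0.2104]
tool_rot: [180.0, -0.1, 26.5]
contact_force: [-1.0, 0.7, 0.4]
opening: 0.0596
```

Emit:
arm_command:
  rows:
    - [2,[0,0,0],0]
    - [2,[0,0,0],0]
    - [2,[0,0,0],0]
    - [2,[0,0,0],0]
    - [2,[0,0,0],0]
    - [2,[0,0,0],0]
    - [2.0,[0,0,0.7],0]
    - [2.0,[0,0,1.4],0]
    - [2.0,[0,0,2.1],0]
    - [2.0,[0,0,2.1],0]

```text
clock: 27.55
ee_pos: [0.5981, 0.163, 0.2321]
tool_rot: [179.9, -0.2, 26.5]
contact_force: [-0.3, -0.1, -0.9]
opening: 0.0298
```

```bash
python3 -c "
from tags import *; tags('blue')"
```

```text
scene blue 626 rect [0.5987 0.1629] [0.014 0.061] 27.2 z [0.138 0.272]
```

Emit:
arm_command:
  rows:
    - [2.0,[-1.2,-0.6,0],0]
    - [2.0,[-3.2,-1.58,0],0]
    - [2.0,[-5.2,-2.57,0],0]
    - [2.0,[-7.2,-3.56,0],0]
    - [2.0,[-9.2,-4.55,0],0]
    - [2.0,[-11.2,-5.53,0],0]
    - [2.0,[-13.2,-6.52,0],0]
    - [2.0,[-15.2,-7.5,0],0]
    - [2.0,[-16.6,-8.2,0],0]
    - [2.0,[-16.6,-8.2,0],0]

```text
clock: 28.6
ee_pos: [0.4303, 0.0805, 0.2301]
tool_rot: [180.0, -0.0, 26.4]
contact_force: [0.4, -0.3, -1.8]
opening: 0.0293
```

Emit:
arm_command:
  rows:
    - [2.0,[0,-2,1],-0.5]
    - [2.0,[0.5,-5,3],-1.3]
    - [2.0,[2,-8,5],-2.2]
    - [2.0,[4.5,-10.5,6],-3.1]
    - [2.0,[7.5,-13,6],-4]
    - [2.0,[10.5,-15,5],-4.55]
    - [2.0,[13,-17,3],-4.55]
    - [2.0,[15,-18,1.5],-4.55]
    - [2.0,[15.8,-18.4,1],-4.55]
    - [2.0,[15.8,-18.4,1],-4.55]

```text
clock: 29.6
ee_pos: [0.5895, -0.103, 0.2387]
tool_rot: [-179.9, 0.1, -0.8]
contact_force: [-0.3, -0.5, -0.6]
opening: 0.03
```

Emit:
arm_command:
  rows:
    - [2.0,[0,0,0],0]
    - [2.0,[0,0,0],0]

```text
clock: 29.8
ee_pos: [0.5893, -0.1026, 0.2417]
tool_rot: [180.0, -0.1, -0.8]
contact_force: [-0.1, 0.8, -0.5]
opening: 0.0295
```

```bash
python3 - <<'E'
from h import *
from h import *
p,d=load("top") ; W=cloud("top",d); x,y,z=W[...,0],W[...,1],W[...,2]
q=(z<.083)&(x>.54)&(x<.64)&(y>-.2)&(y<0)
ys,xs=np.where(q); P=np.array([planez("top",u,v,.09)[:2] for u,v in zip(xs,ys)]); print("top slot@.09",P.min(0).round(4),P.max(0).round(4),cv2.minAreaRect(P.astype(np.float32)), W[q].mean(0))
p,d=shot("scene"); W=cloud("scene",d); h=cv2.cvtColor(p,cv2.COLOR_RGB2HSV)
m=(h[...,0]>100)&(h[...,0]<125)&(h[...,1]>120)&np.all((W>(.5,-.2,.1))&(W<(.7,0,.33)),-1)
# white label belongs too
f=W[m]; print(len(f),np.percentile(f,[1,99],axis=0).round(4))
for lo,hi in((.14,.165),(.165,.2),(.24,.29)):
    a=f[(f[:,2]>lo)&(f[:,2]<hi)]
    if len(a)<10: continue
    A=np.c_[a[:,1:],np.ones(len(a))]; k=np.abs(a[:,0]-np.median(a[:,0]))<.004
    print(lo,len(a),"x med",np.median(a[:,0]).round(4),"y",np.percentile(a[:,1],[1,99]).round(4),"fit",np.linalg.lstsq(A[k],a[k,0],rcond=None)[0].round(3))
v,u=np.where(m); print("px",u.min(),u.max(),v.min(),v.max())
save(p[130:270,200:370],"s4",s=4)
E
```

```text
top slot@.09 [ 0.5871 -0.135 ] [ 0.6004 -0.0722] ((0.593795657157898, -0.10363835096359253), (0.012719756923615932, 0.06286151707172394), 0.6076170802116394) [ 0.59680286 -0.10367289  0.06819   ]
576 [[ 0.5853 -0.1299  0.1469]
 [ 0.5952 -0.0716  0.282 ]]
0.14 43 x med 0.5928 y [-0.1298 -0.0714] fit [ 0.012 -0.006  0.595]
0.165 146 x med 0.5928 y [-0.1297 -0.0711] fit [ 0.011 -0.004  0.595]
0.24 200 x med 0.5926 y [-0.1167 -0.0877] fit [ 0.005 -0.021  0.599]
px 253 279 169 218
```

View pics/s4.png

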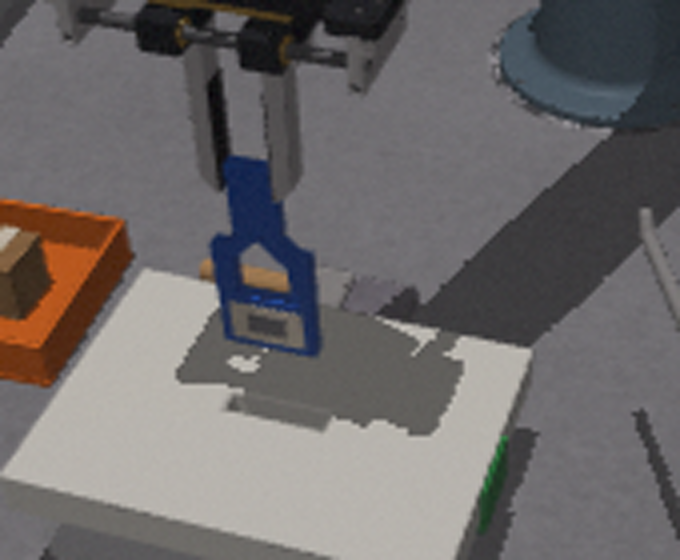

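The tag hangs square in the grip, with its foot (270,335) just above and behind the slot (278,412). I'll apply a small correction and lower it to just above the mouth, then go in slowly while watching the force.

Emit:
arm_command:
  rows:
    - [2.0,[0.35,-0.1,0],0]
    - [2.0,[0.35,-0.1,-1.5],0]
    - [2.0,[0.35,-0.1,-3],0]
    - [2.0,[0.35,-0.1,-4.2],0]
    - [2.0,[0.35,-0.1,-4.8],0]
    - [2.0,[0.35,-0.1,-4.8],0]
    - [2.0,[0.35,-0.1,-4.8],0]

```text
clock: 30.55
ee_pos: [0.5929, -0.1041, 0.1923]
tool_rot: [180.0, -0.0, -0.8]
contact_force: [-0.1, -0.8, -0.8]
opening: 0.0297
```

Emit:
arm_command:
  rows:
    - [2.0,[0,0,-0.3],0]
    - [2.0,[0,0,-0.6],0]
    - [2.0,[0,0,-0.9],0]
    - [2.0,[0,0,-1.2],0]
    - [2.0,[0,0,-1.2],0]

```text
clock: 31.05
ee_pos: [0.5924, -0.104, 0.1796]
tool_rot: [-180.0, 0.1, -0.8]
contact_force: [0.1, 0.6, -0.5]
opening: 0.0297
```

Emit:
arm_command:
  rows:
    - [2.0,[0,0,-0.4],0]
    - [2.0,[0,0,-0.8],0]
    - [2.0,[0,0,-1.2],0]
    - [2.0,[0,0,-1.5],0]
    - [2.0,[0,0,-1.6],0]
    - [2.0,[0,0,-1.6],0]

```text
clock: 31.65
ee_pos: [0.5926, -0.104, 0.164]
tool_rot: [-180.0, 0.0, -0.8]
contact_force: [-0.2, -0.0, -0.8]
opening: 0.0297
```

```bash
python3 - <<'E'
from tags import *
tags("blue",lo=(.5,-.2,.07),hi=(.7,0,.33))
E
```

```text
scene blue 458 rect [ 0.5925 -0.1026] [0.06  0.012] 89.9 z [0.092 0.204]
```

Emit:
arm_command:
  rows:
    - [2.0,[0,0,-0.15],0]
    - [2.0,[0,0,-0.15],0]
    - [6,[0,0,-0.15],0]
    - [6,[0,0,-0.15],0]
    - [6,[0,0,-0.15],0]
    - [6,[0,0,-0.15],0]
    - [6,[0,0,-0.15],0]
    - [6,[0,0,2],0]
    - [6,[0,0,6],0]
    - [6,[0,0,10],0]

```text
clock: 32.7
ee_pos: [0.5921, -0.1039, 0.2646]
tool_rot: [-180.0, 0.1, -0.8]
contact_force: [0.9, -0.1, 0.3]
opening: 0.0599
```

Emit:
arm_command:
  rows:
    - [6,[0,0,3],0]
    - [6,[-2,4,6],0]
    - [6,[-3,8,6],0.5]
    - [6,[-4,12,6],1]
    - [6,[-5,16,6],1.5]
    - [6,[-6,20,6],2]
    - [6,[-7,24,6],2.5]
    - [6,[-8,28,6],3]
    - [6,[-9,32,6],3.5]
    - [6,[-10,36,6],3.9]

```text
clock: 33.7
ee_pos: [0.4921, 0.2575, 0.3244]
tool_rot: [180.0, -0.0, 22.7]
contact_force: [0.1, -0.0, -0.1]
opening: 0.06
```

```bash
python3 - <<'E'
from tags import *
tags("blue",("scene","top"),lo=(.5,-.2,.07),hi=(.7,0,.33)); tags("yel",("scene",))
p,d=load("scene"); save(p[120:320,130:500],"s5",s=2.1); o=ctrl.observe(); print(o["ee_pos"].round(4),o["tool_rot"].round(2))
E
```

```text
scene blue 446 rect [ 0.5934 -0.1009] [0.059 0.011] 88.5 z [0.093 0.201]
top blue 120 rect [ 0.5926 -0.1014] [0.057 0.007] 89.7 z [0.097 0.203]
scene yel 1158 rect [0.4919 0.3598] [0.065 0.063] 21.3 z [0.115 0.249]
scene yel 23 rect [0.512  0.3877] [0.004 0.025] 17.2 z [0.114 0.138]
[0.492  0.2576 0.3242] [179.99   0.    22.81]
```

View pics/s5.png

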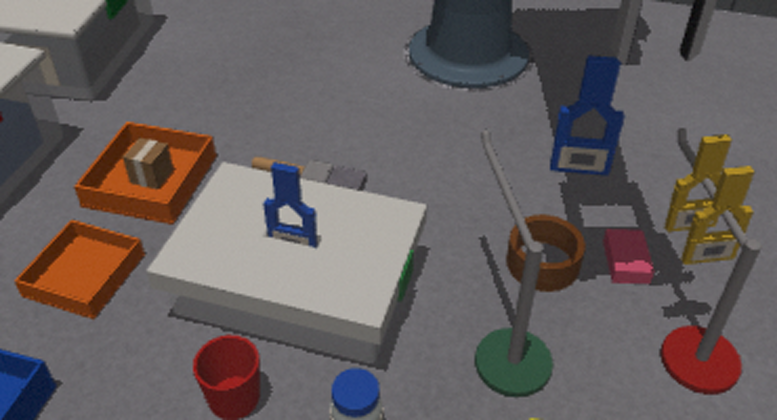

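The blue tag is fully home, with its top at z 0.201 (290,205), and the carton is in the tray. Now the yellow tags go back, outer one first.

Emit:
arm_command:
  rows:
    - [8,[-0.8,3,0],0]
    - [8,[-1.5,6,0],0]
    - [8,[-2.07,9.08,0],0]
    - [8,[-2.07,9.08,0],0]
    - [8,[-2.07,9.08,-4],0]
    - [8,[-2.07,9.08,-8],0]
    - [8,[-2.07,9.08,-10.5],0]
    - [8,[-2.07,9.08,-11.5],0]
    - [8,[-2.07,9.08,-11.5],0]
    - [8,[-2.07,9.08,-11.5],0]

```text
clock: 34.85
ee_pos: [0.4733, 0.3465, 0.211]
tool_rot: [180.0, -0.2, 22.5]
contact_force: [0.6, 0.8, 0.9]
opening: 0.0805
```

Emit:
arm_command:
  rows:
    - [2,[0,0,0],0]
    - [2,[0,0,0],0]
    - [2,[0,0,0],0]
    - [2,[0,0,0],0]
    - [2,[0,0,0],0]
    - [2,[0,0,0],0]
    - [2,[0,0,0],0]
    - [2,[0,0,0],0]
    - [2,[0,0,0],0]
    - [2,[0,0,0],0]

```text
clock: 35.85
ee_pos: [0.4719, 0.347, 0.2092]
tool_rot: [-180.0, -0.0, 22.6]
contact_force: [-0.3, 2.1, 0.1]
opening: 0.0301
```

Emit:
arm_command:
  rows:
    - [2.0,[0,0,0.7],0]
    - [2.0,[0,0,1.4],0]
    - [2.0,[0,0,2.1],0]
    - [2.0,[0,0,2.1],0]
    - [2.0,[0,0,2.1],0]

```text
clock: 36.35
ee_pos: [0.4722, 0.3467, 0.2306]
tool_rot: [180.0, -0.0, 22.6]
contact_force: [0.1, -0.4, -1.7]
opening: 0.0302
```

```bash
python3 tags.py
```

```text
scene yel 1167 rect [0.4833 0.353 ] [0.09  0.063] 27.6 z [0.115 0.27 ]
```

Emit:
arm_command:
  rows:
    - [2.0,[-1.2,-0.5,0],0]
    - [2.0,[-3,-1.25,0],0]
    - [2.0,[-5,-2.1,0],0]
    - [2.0,[-7,-2.93,0],0]
    - [2.0,[-9,-3.77,0],0]
    - [2.0,[-10.8,-4.5,0],0]
    - [2.0,[-11.2,-6,0],0]
    - [2.0,[-10.8,-9,0],0.3]
    - [2.0,[-10,-12,0],0.63]
    - [2.0,[-9,-15,0],0.63]

```text
clock: 37.4
ee_pos: [0.3817, 0.1957, 0.2299]
tool_rot: [180.0, 0.0, 26.5]
contact_force: [-0.4, -1.0, -0.3]
opening: 0.03
```

Emit:
arm_command:
  rows:
    - [2.0,[0.8,-3,0],0]
    - [2.0,[1.6,-6,0],0]
    - [2.0,[2.5,-8.5,0],0]
    - [2.0,[3.5,-10.5,0],0]
    - [2.0,[4.3,-11.5,0],0]
    - [2.0,[4.3,-11.5,0],0]
    - [2.0,[4.3,-11.5,0],0]

```text
clock: 38.1
ee_pos: [0.4248, 0.0822, 0.23]
tool_rot: [-180.0, 0.0, 26.4]
contact_force: [-0.4, -0.7, -1.4]
opening: 0.0299
```

Emit:
arm_command:
  rows:
    - [2.0,[0,-0.57,0],0]
    - [2.0,[0,-0.57,0],0]
    - [2.0,[2.0,0.42,0],0]
    - [2.0,[4,1.4,0],0]
    - [2.0,[6.2,2.5,0],0]
    - [2.0,[8.4,3.6,0],0]
    - [2.0,[10.6,4.67,0],0]
    - [2.0,[12.8,5.75,0],0]
    - [2.0,[14.8,6.74,0],0]
    - [2.0,[15.7,7.18,0],0]

```text
clock: 39.1
ee_pos: [0.5829, 0.1547, 0.2299]
tool_rot: [-180.0, 0.0, 26.5]
contact_force: [-0.9, -0.2, -1.0]
opening: 0.03
```

Emit:
arm_command:
  rows:
    - [2.0,[0,0,0],0]
    - [2.0,[0,0,-0.7],0]
    - [2.0,[0,0,-1.4],0]
    - [2.0,[0,0,-2.1],0]
    - [2.0,[0,0,-2.1],0]
    - [7,[0,0,-2.1],0]
    - [7,[0,0,-2.1],0]
    - [7,[0,0,-2.1],0]
    - [7,[0,0,-2.1],0]
    - [7,[0,0,-2.1],0]

```text
clock: 40.1
ee_pos: [0.5819, 0.1537, 0.2091]
tool_rot: [-180.0, 0.0, 26.4]
contact_force: [-0.1, 0.0, 0.2]
opening: 0.0666
```

Emit:
arm_command:
  rows:
    - [7,[0,0,0],0]
    - [8,[0,0,3],0]
    - [8,[0,0,7],0]
    - [8,[0,0,10],0]
    - [8,[0,3,11],0]
    - [8,[-1,7,11],0]
    - [8,[-2,11,11],0]
    - [8,[-3.5,15,11],-0.3]
    - [8,[-5,19,11],-0.63]
    - [8,[-6.5,21.4,11],-0.63]

```text
clock: 41.1
ee_pos: [0.5159, 0.37, 0.319]
tool_rot: [-180.0, 0.0, 22.7]
contact_force: [-0.2, -0.4, -0.3]
opening: 0.0798
```

```bash
python3 tags.py scene top; python3 -c "
from h import *
o=ctrl.observe(); print(o['ee_pos'].round(4),o['tool_rot'].round(2))"
```

```text
scene yel 613 rect [0.579  0.1575] [0.049 0.055] 61.4 z [0.114 0.249]
scene yel 616 rect [0.5158 0.3696] [0.013 0.061] 22.5 z [0.117 0.249]
scene yel 32 rect [0.5159 0.3795] [0.003 0.045] 23.4 z [0.112 0.138]
top yel 172 rect [0.5862 0.1553] [0.024 0.059] 26.8 z [0.145 0.252]
top yel 178 rect [0.5144 0.3665] [0.015 0.06 ] 20.4 z [0.136 0.252]
[0.5152 0.3703 0.3192] [-1.7996e+02  1.0000e-02  2.2870e+01]
```

Emit:
arm_command:
  rows:
    - [8,[0.1,-0.15,0],0]
    - [8,[0.1,-0.15,-4],0]
    - [8,[0.1,-0.15,-8],0]
    - [8,[0.1,-0.15,-10],0]
    - [8,[0.1,-0.15,-11],0]
    - [8,[0.1,-0.15,-11],0]
    - [8,[0.1,-0.15,-11],0]
    - [2,[0.1,-0.15,-11],0]
    - [2,[0.1,-0.15,-11],0]
    - [2,[0.1,-0.15,-11],0]

```text
clock: 42.2
ee_pos: [0.5185, 0.3662, 0.2103]
tool_rot: [-180.0, -0.1, 22.6]
contact_force: [0.4, 0.1, 0.7]
opening: 0.0593
```

Emit:
arm_command:
  rows:
    - [2,[0,0,0],0]
    - [2,[0,0,0],0]
    - [2,[0,0,0],0]
    - [2,[0,0,0],0]
    - [2,[0,0,0],0]
    - [2,[0,0,0],0]
    - [2.0,[0,0,0.7],0]
    - [2.0,[0,0,1.4],0]
    - [2.0,[0,0,2.1],0]
    - [2.0,[0,0,2.1],0]

```text
clock: 43.2
ee_pos: [0.5189, 0.3663, 0.2321]
tool_rot: [180.0, -0.2, 22.6]
contact_force: [-0.6, -0.1, -0.4]
opening: 0.0301
```

```bash
python3 tags.py scene top; python3 - <<'E'
from h import *
p,d=load("scene"); save(p[120:310,330:500],"s6",s=3.1)
E
```

```text
scene yel 637 rect [0.5067 0.366 ] [0.035 0.062] 22.9 z [0.138 0.271]
scene yel 618 rect [0.5777 0.1547] [0.047 0.053] 66.4 z [0.114 0.249]
top yel 173 rect [0.5858 0.155 ] [0.024 0.06 ] 24.6 z [0.144 0.253]
top yel 126 rect [0.5179 0.3678] [0.012 0.06 ] 25.6 z [0.161 0.249]
```

View pics/s6.png

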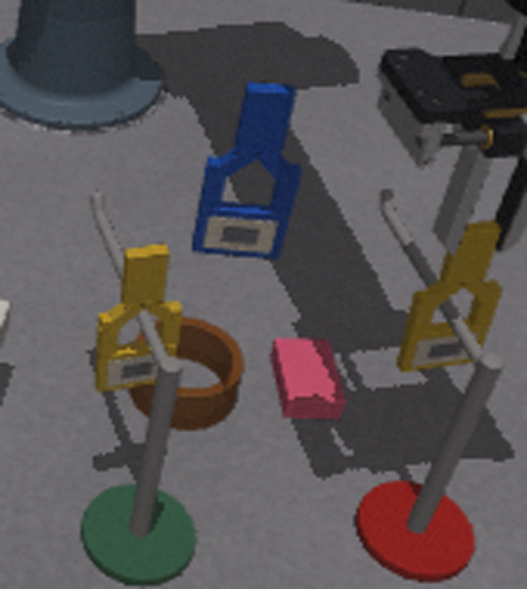

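```bash
cat > tilt.py <<'E'
from h import *
def tilt(n="scene"):
    p,d=shot(n); W=cloud(n,d); h=cv2.cvtColor(p,cv2.COLOR_RGB2HSV)
    m=(h[...,0]>18)&(h[...,0]<32)&(h[...,1]>120)&np.all((W>(.3,0,.1))&(W<(.75,.5,.33)),-1)
    k,l,s,c=cv2.connectedComponentsWithStats(m.astype(np.uint8))
    for i in range(1,k):
        if s[i,4]<80: continue
        a=W[l==i]
        for _ in range(6):
            ct=a.mean(0); nn=np.linalg.svd(a-ct,full_matrices=False)[2][2]; r=(a-ct)@nn; a=a[abs(r)<max(.0025,1.5*np.std(r))]
        nn*=np.sign(nn[0]); print(len(a),"c",ct.round(4),"n",nn.round(3),"pitch",np.degrees(np.arcsin(nn[2])).round(1),"yaw",np.degrees(np.arctan2(nn[1],nn[0])).round(1), "ztop",a[:,2].max().round(3))
tilt()
E
python3 tilt.py
```

```text
487 c [0.521  0.3679 0.2127] n [ 0.927  0.375 -0.007] pitch -0.4 yaw 22.1 ztop 0.271
491 c [0.5827 0.1531 0.1913] n [ 0.898  0.439 -0.003] pitch -0.2 yaw 26.1 ztop 0.25
```

Both tags are plumb. Carrying the last one out.

Emit:
arm_command:
  rows:
    - [2.0,[-1.2,-0.47,0],0]
    - [2.0,[-3.2,-1.32,0],0]
    - [2.0,[-5.3,-2.2,0],0]
    - [2.0,[-7.4,-3.07,0],0]
    - [2.0,[-9.5,-3.95,0],0]
    - [2.0,[-11.6,-4.83,0],0]
    - [2.0,[-13.7,-5.7,0],0]
    - [2.0,[-15.3,-6.35,0],0]
    - [2.0,[-15.5,-6.4,0],0]
    - [2.0,[-15.6,-8,0],0]

```text
clock: 44.35
ee_pos: [0.362, 0.2866, 0.2302]
tool_rot: [-180.0, -0.0, 22.7]
contact_force: [0.5, -1.1, -1.9]
opening: 0.0297
```

Emit:
arm_command:
  rows:
    - [2.0,[0.5,-3,0],0.3]
    - [2.0,[1.3,-6,0],0.63]
    - [2.0,[2.2,-9,0],0.63]
    - [2.0,[3.1,-12,0],0.63]
    - [2.0,[4,-15,0],0.63]
    - [2.0,[5,-18,0],0.63]
    - [2.0,[6,-20,0],0.63]
    - [2.0,[6.3,-21,0],0.63]
    - [2.0,[6.3,-21,0],0.63]
    - [2.0,[6.3,-21,0],0.63]

```text
clock: 45.35
ee_pos: [0.4249, 0.0765, 0.2301]
tool_rot: [-180.0, 0.0, 26.4]
contact_force: [-0.1, 0.0, -1.4]
opening: 0.0304
```

Emit:
arm_command:
  rows:
    - [2.0,[1.5,0.74,0],0]
    - [2.0,[3.2,1.58,0],0]
    - [2.0,[5,2.47,0],0]
    - [2.0,[7,3.46,0],0]
    - [2.0,[9,4.45,0],0]
    - [2.0,[10.8,5.33,0],0]
    - [2.0,[10.8,5.33,0],0]
    - [2.0,[10.8,5.33,-0.7],0]
    - [2.0,[10.8,5.33,-1.4],0]
    - [2.0,[10.8,5.33,-2.0],0]

```text
clock: 46.35
ee_pos: [0.5326, 0.1289, 0.21]
tool_rot: [179.9, -0.0, 26.4]
contact_force: [1.2, -2.4, 11.0]
opening: 0.0298
```

Emit:
arm_command:
  rows:
    - [2.0,[0,0,-0.1],0]
    - [2.0,[0,0,-0.1],0]
    - [7,[0,0,-0.1],0]
    - [7,[0,0,-0.1],0]
    - [7,[0,0,-0.1],0]
    - [7,[0,0,-0.1],0]
    - [7,[0,0,-0.1],0]
    - [7,[0,0,-0.1],0]

```text
clock: 47.15
ee_pos: [0.533, 0.1294, 0.2091]
tool_rot: [-180.0, 0.0, 26.4]
contact_force: [-0.1, -0.2, 0.2]
opening: 0.0696
```

Emit:
arm_command:
  rows:
    - [7,[0,0,1],0]
    - [7,[0,0,4],0]
    - [7,[0,0,8],0]
    - [7,[0,0,12],0]
    - [7,[0,0,15],0]
    - [7,[-3,0,16],0]
    - [7,[-6,0,16],0]
    - [7,[-8,-1,16],0]
    - [7,[-8,-1,16],0]
    - [7,[-8,-1,16],0]

```text
clock: 48.15
ee_pos: [0.4534, 0.1194, 0.37]
tool_rot: [180.0, -0.1, 26.4]
contact_force: [-0.1, 0.3, -0.9]
opening: 0.0701
```

```bash
python3 tilt.py; python3 - <<'E'
from tags import *
tags("yel"); tags("blue",lo=(.5,-.2,.07),hi=(.7,0,.33))
from carton import carton
carton((.38,-.46,.045),(.55,-.29,.075))
p,d=load("scene"); save(p[110:340,110:510],"fin",s=2)
E
```

```text
456 c [0.5637 0.1324 0.1964] n [ 0.467 -0.855  0.226] pitch 13.0 yaw -61.3 ztop 0.25
scene yel 1071 rect [0.5661 0.146 ] [0.098 0.061] 35.3 z [0.115 0.249]
scene blue 452 rect [ 0.5929 -0.1018] [0.061 0.012] 88.9 z [0.093 0.202]
scene carton 210 [ 0.461  -0.3765] [0.0492 0.0483] 87.5
[0.4536 0.1194 0.3689] [-1.7998e+02  4.0000e-02  2.6380e+01]
```

View pics/fin.png

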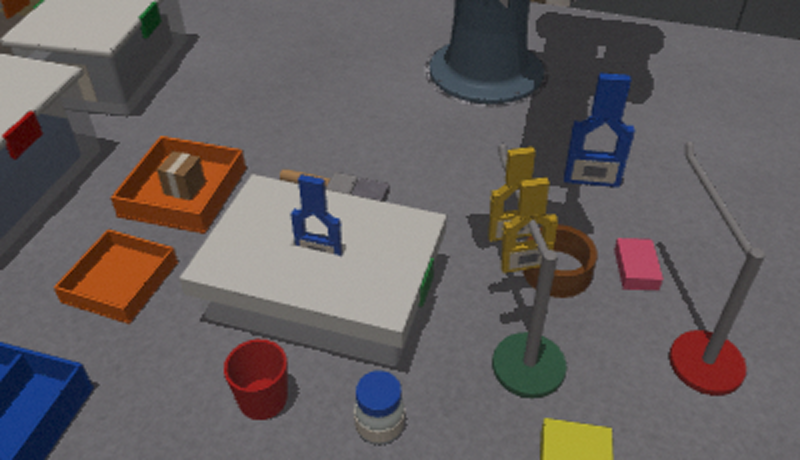

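The final picture shows both yellow tags hanging on the home peg (520,180) and (533,210), and the blue tag standing in the slot (316,215). The carton is in the larger tray (181,175) and the robot is clear. Handing in.

```bash
python3 -c "
from cell import ctrl; print(ctrl.finish_job())"
```

```text
the job is handed in; nothing more can be done
None
```

The job is done and handed in at about 48 s of the allowed 210 s; `finish_job` gave no verdict. I hung both yellow tags (only two were present) on the spare hook and moved the one carton into the larger orange tray. I then stood the smaller blue tag in the lid slot and hung both yellow tags back on the home hook.

**Last checks:**
- **Blue tag:** its top is at z 0.202 m, against 0.201 m when fully home. It is centred at (0.593, -0.102), within about 2 mm of the slot.
- **Yellow tags:** the highest point is at z 0.249 m, the hanging height, and both look upright on the home peg in the final picture.
- **Carton:** it is in the tray at (0.461, -0.377), about 5 mm from the tray's centre.
- **Robot and bystanders:** the gripper is open and clear of everything. The bystanders in the final picture look undisturbed; I did not measure their positions.

**One check failed:** the final tilt fit gave a meaningless reading because the two yellow tags merged into one blob in the image. I relied on the picture instead. Before the last tag was placed, separate fits had shown both tags plumb to within 0.5°.

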